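Book the weighed pigment tub on the batch keypad

ROBOT

A 6-joint arm with a two-finger parallel gripper is mounted at the origin on the work surface. World frame = base frame: x ahead of the robot, y to its left, z up, the work surface at z = 0. Lengths are in mm, angles in degrees, forces in N, time in s.
With the tool pointing down it reaches from about 350 to 850 mm from the base axis. Payload 8.1 kg.
Tool frame: the origin (TCP) lies midway between the tips of the shut fingers; the grasp point (between the pads) lies 19 mm behind it (r.pinch_z is the distance from the TCP to the grasp point, in mm); z points along the fingers, y is the line along which they close (so a half turn about z gives the same grasp; the last joint's range is limited). The gripper opens to 85 mm and grips with 20 to 120 N. Pads are 22 mm wide; open, the fingers measure 114 mm over their backs; the gripper's body (76 mm by 85 mm) begins 54 mm behind the grasp point. The pads swing forward as they close: fully open they stand 13 mm farther back than shut.
Start: joints at [-4.893, 7.471, 85.268, -0, 87.261, -4.893], TCP at [600.004, 0.022, 231.292] pointing down, gripper open.
Joint ranges: [-169.43, 169.43], [-51.17, 129.36], [1.28, 143.12], [-76.62, 256.62], [0, 156.53], [-152.29, 152.29]. Speed limits (degrees/s): [136.94, 136.94, 159.86, 180, 180, 180].

INTERFACE

Orientations are given as [roll, pitch, yaw] about the fixed x, y, z axes, in that order (R = Rz(yaw) Ry(pitch) Rx(roll)).
In Python, from bench import r gives the robot as it stands.
- The arm moves only by the shell command python3 -m jog 'ROWS' [OPENING] [FORCE]. ROWS is JSON, one flat list of numbers, 6 for each row, row after row: the shift along the tool's x, y, z in m, then the turn, a rotation vector about the tool's x, y, z in rad. A call has 1 to 8 rows; each row is the pose to reach, as a shift and turn from the pose commanded when the call began, along the tool's axes at that moment; what a row does not reach only later rows make up. A row lasts 1/8 s, in which the tool goes at most 62.5 mm and 10.7 degrees, less where a joint would pass 70% of its speed; a pose out of reach is approached as far as the arm can. A call with a gripper value outside its range is refused whole. OPENING is the opening, from -1 (shut) to 1 (fully open), set as the call begins (- or left out, the last holds). The fingers move at their own pace and stop on an object; FORCE is the grip in N (left out, the last holds). Time passes only in rows, so rows that repeat a pose let the fingers close. It gives the time, the measured TCP pose, the force, the opening and the grip force at its end, in the units of the state.
- r.sense(): the state, without advancing time (a new reading comes with each control period).
- r.snapshot(name): name is "scene" or "side" or "wrist"; returns a dict with "pixels" (420x560x3 uint8, red, green, blue), "range_z" (420x560 float32, mm along the optical axis (not along the pixel's ray), 0 where there is no reading), "K" (3x3 intrinsics, pixels), "k1" (the pictures are not rectified: a ray, as slopes to the right and down, at radius r is drawn at 1 + k1 r^2 times it, then the intrinsics apply), "rvec" (rotation vector, rad) and "tvec" (3), from world to camera coordinates, as OpenCV has them. Camera axes: x right, y down, z forward; pixel columns grow to the right and rows downward; lengths in mm; the calibration is good to about 2 mm. A picture is of the moment at which its call begins.
- r.hand_in(): hands the job in; it is judged then, once.
Trained networks look in a picture, given as the dict that the camera call returned (one of the last four; its "shot" number tells which), for a name from the list of things; names that differ only in an ending like _2 or _b are one class to them, and where a whole thing is asked for, a point or a joint stands for the part that bears it (a point fixed in the world has none). Each returns a list of dicts, best first, with "score" (0 to 1); they miss things now and then, are a little off and sometimes report something else, mostly with a low value. They report only what shows in the picture. A call takes as long as a camera call. They do not tell look-alikes from the thing itself.
- r.look_for(picture, target): "bbox" ([left, top, right, bottom] in pixels, round what is visible of it).
- r.outline_of(picture, target): "region" (420x560 bool, what is visible of it) and "bbox" ([left, top, right, bottom] in pixels, round what is visible of it).
The state is a dict: "time": time; "joint_pos": joint angles; "qd": joint speeds; "joint_efforts": joint torques, N m; "tool_pos": TCP position; "tcp_rot": TCP orientation; "ft_force": force on the tool from outside, world axes, zero at the start; "wrist_torque": the same for the moment, N m; "finger_gap": finger opening in mm; "grip_force": force on a finger pad.
Only numpy, scipy, OpenCV 4.12 (cv2) and the standard library are available. Lean on these libraries where they do the work, as an engineer would, in place of code of your own. Each camera call takes 0.05 s, during which the arm holds its last target. There are 200 camera calls.

TASK

One pigment tub is standing on the scale: book it on the batch keypad with your fingertips. Gently press the key of that tub's colour right down and let it come back up, then do the same with the white key, and withdraw clear of everything. Leave the other coloured keys unpressed, and leave the tubs and the other things lying around where they are; nothing is to be picked up.

Things in the scene. Friction and masses are not known exactly. Their poses are not given: they have to be found in the camera images.
- keypad: fixed grey batch keypad plate lying flat on the bench, 170 (x) x 210 (y) x 30 mm high; origin at the centre of its underside. It carries four round keys standing up from its top: on its far (+x) half a row of three coloured keys, 62 mm apart along its y, in changing order; on its near (-x) half the lone white key
- scale_pan (a point): centre of the top face of the square steel pan (140 x 160 mm, 35 mm above the bench) of a fixed white bench scale, 200 x 200 mm, with a dark display strip; the scale stands to the left or the right of the keypad
- stand: fixed flat wooden parking stand, 120 (x) x 200 (y) x 35 mm high, on the other side of the keypad from the scale; the two tubs that are not being weighed stand on it; origin at the centre of its underside
- tub_magenta: loose closed magenta pigment tub with a magenta lid, 68 mm across, 60 mm high, a white label band round it; origin at the centre of its underside. One of the three tubs stands on the scale pan, the two others on the wooden stand
- tub_yellow: loose closed yellow pigment tub with a yellow lid, 68 mm across, 60 mm high, a white label band round it; origin at the centre of its underside. One of the three tubs stands on the scale pan, the two others on the wooden stand
- tub_green: loose closed green pigment tub with a green lid, 68 mm across, 60 mm high, a white label band round it; origin at the centre of its underside. One of the three tubs stands on the scale pan, the two others on the wooden stand
- key_magenta_top (a point): centre of the top face of the round magenta key (34 mm across, in a black collar 50 mm across); released, it is 54 mm above the bench and 12 mm above its collar; it sinks with the key, z up
- key_magenta (a joint): travel of the magenta key straight down: 0 released, 0.008 m fully down (4 mm still above the collar). Sprung: starts to move at 1.8 N, needs 4.4 N at 5 mm, about 6 N fully down, comes back up by itself; it counts as pressed beyond 5 mm
- key_yellow_top (a point): centre of the top face of the round yellow key (34 mm across, in a black collar 50 mm across); released, it is 54 mm above the bench and 12 mm above its collar; it sinks with the key, z up
- key_yellow (a joint): travel of the yellow key straight down: 0 released, 0.008 m fully down (4 mm still above the collar). Sprung: starts to move at 1.8 N, needs 4.4 N at 5 mm, about 6 N fully down, comes back up by itself; it counts as pressed beyond 5 mm
- key_green_top (a point): centre of the top face of the round green key (34 mm across, in a black collar 50 mm across); released, it is 54 mm above the bench and 12 mm above its collar; it sinks with the key, z up
- key_green (a joint): travel of the green key straight down: 0 released, 0.008 m fully down (4 mm still above the collar). Sprung: starts to move at 1.8 N, needs 4.4 N at 5 mm, about 6 N fully down, comes back up by itself; it counts as pressed beyond 5 mm
- key_white_top (a point): centre of the top face of the round white enter key (34 mm across, in a black collar 50 mm across); released, it is 54 mm above the bench and 12 mm above its collar; it sinks with the key, z up
- key_white (a joint): travel of the white enter key straight down: 0 released, 0.008 m fully down (4 mm still above the collar). Sprung: starts to move at 1.8 N, needs 4.4 N at 5 mm, about 6 N fully down, comes back up by itself; it counts as pressed beyond 5 mm
- scraper: loose scraper lying flat between robot and keypad, orange handle and steel blade, 200 mm long, 50 mm wide, 18 mm high; origin on its underside near the middle
- tape: loose roll of beige tape lying flat behind the keypad, 90 mm across, 25 mm high; origin at the centre of its underside
- tin: loose closed metal tin standing behind the keypad, 66 mm across, 120 mm high; origin at the centre of its underside
- filter: loose magenta respirator filter cartridge lying behind the keypad, 75 x 85 mm, 36 mm high; origin at the centre of its underside
Things that resemble listed ones, but are neither listed nor needed, are in the scene too. Of the things like the tub_yellow, leave any that is black, grey or purple; of the rest the smaller one is meant.

How it is judged (in metres and radians):
On the way, in this order (a step that is already met when the one before it is completed fails the run):
1. the key with the colour of the tub on the scale is pressed more than 5 mm (((horizontal distance between tub_magenta and scale_pan below 0.06 m and value of joint key_magenta above 0.005 m) or (horizontal distance between tub_yellow and scale_pan below 0.06 m and value of joint key_yellow above 0.005 m) or (horizontal distance between tub_green and scale_pan below 0.06 m and value of joint key_green above 0.005 m))), for 0.05 s.
2. all keys have come back up (value of joint each of key_magenta, key_yellow, key_green, key_white below 0.0015 m), for 0.05 s.
3. the white key is pressed more than 5 mm (value of joint key_white above 0.005 m), for 0.05 s.
At the end, for the whole second after the job is handed in: All four keys are up again (within 1.5 mm); the tubs are upright, at rest and within 10 mm of where they were, one of them on the scale; the scraper, tape, tin and filter are within 15 mm of where they were (all of step 2 and horizontal distance between any of tub_magenta, tub_yellow, tub_green and scale_pan below 0.06 m and distance of each of tub_magenta, tub_yellow, tub_green from where it was at the start of the episode below 0.01 m and angle between each of tub_magenta, tub_yellow, tub_green's own z axis and vertical below 0.15 rad and linear speed of each of tub_magenta, tub_yellow, tub_green below 0.02 m/s and distance of each of scraper, tape, tin, filter from where it was at the start of the episode below 0.015 m); the robot touches nothing.
It fails at once if a coloured key is pressed (more than 3 mm) whose colour is not that of the tub on the scale ((value of joint key_magenta above 0.003 m and not (horizontal distance between tub_magenta and scale_pan below 0.06 m)) or (value of joint key_yellow above 0.003 m and not (horizontal distance between tub_yellow and scale_pan below 0.06 m)) or (value of joint key_green above 0.003 m and not (horizontal distance between tub_green and scale_pan below 0.06 m))).
It fails at once if the white key is pressed together with a coloured key (both more than 3 mm) (value of joint key_white above 0.003 m and value of joint any of key_magenta, key_yellow, key_green above 0.003 m).
It fails at once if a key is hit with more than 25 N (contact force between any of the arm, the fingers and key_magenta above 25 N or contact force between any of the arm, the fingers and key_yellow above 25 N or contact force between any of the arm, the fingers and key_green above 25 N or contact force between any of the arm, the fingers and key_white above 25 N).
It fails at once if a tub is lifted, tipped or shifted by more than 10 mm (distance of any of tub_magenta, tub_yellow, tub_green from where it was at the start of the episode above 0.01 m or angle between any of tub_magenta, tub_yellow, tub_green's own z axis and vertical above 0.15 rad).
It fails at once if the scraper, tape, tin or filter is lifted or shifted by more than 15 mm (distance of any of scraper, tape, tin, filter from where it was at the start of the episode above 0.015 m).
It also fails if it takes over 35 s, if anything falls off the work surface, if the arm or the gripper's body presses on something with over 40 N, if the wrist force passes 120 N, or if a joint passes its speed limit or range.

## Working session

There is one attempt and no reset: what is moved stays moved. The work goes in short steps, Python scripts to look and compute and a shell command to move; the robot and the scene stay as the last step left them, time stands still between calls to the robot, and variables do not carry over. Pictures are saved under pics/ and viewed, at most 10 in all, crops included, and the job is handed in when it is done.

```bash
mkdir -p pics
cat > h.py <<'E'
from bench import r
import cv2, numpy as np
def cam(s):
    R,_=cv2.Rodrigues(np.array(s["rvec"],float)); return R,np.array(s["tvec"],float).ravel(),np.array(s["K"],float)
def ray(s,u,v):
    R,t,K=cam(s); k=s["k1"]
    d=cv2.undistortPoints(np.array([[[u,v]]],float),K,np.array([k,0,0,0.]))[0,0]
    return -R.T@t, R.T@np.array([d[0],d[1],1.]), d
def at_depth(s,u,v,w=2):
    u0,v0=int(round(u)),int(round(v)); p=s["range_z"][v0-w:v0+w+1,u0-w:u0+w+1]; z=np.median(p[p>0])
    c,d,_=ray(s,u,v); return c+d*z
def at_z(s,u,v,z):
    c,d,_=ray(s,u,v); return c+d*(z-c[2])/d[2]
def two(s1,p1,s2,p2):
    c1,d1,_=ray(s1,*p1); c2,d2,_=ray(s2,*p2)
    a=np.linalg.lstsq(np.c_[d1,-d2],c2-c1,rcond=None)[0]
    return (c1+d1*a[0]+c2+d2*a[1])/2, np.linalg.norm(c1+d1*a[0]-c2-d2*a[1])
E
python3 - <<'E'
from h import *
for n in ["scene","side","wrist"]:
    s=r.snapshot(n); cv2.imwrite(f"pics/{n}0.png",s["pixels"][:,:,::-1])
    for t in ["tub_magenta","tub_yellow","tub_green","key_magenta_top","key_yellow_top","key_green_top","key_white_top","keypad"]:
        for o in r.outline_of(s,t)[:3]:
            if o["score"]<.3: continue
            m=o["region"]; v,u=np.nonzero(m); 
            try: p=at_depth(s,u.mean(),v.mean()).round(0)
            except Exception as e: p=None
            print(n,t,round(o["score"],2),np.round(o["bbox"]),(u.mean().round(1),v.mean().round(1)),p)
E
```

```text
scene tub_magenta 0.82 [347. 180. 372. 214.] (np.float64(357.8), np.float64(196.7)) [582. 291.  93.]
scene tub_yellow 0.97 [388. 220. 426. 262.] (np.float64(407.1), np.float64(239.8)) [742. 370.  79.]
scene tub_yellow 0.96 [382. 175. 409. 210.] (np.float64(393.5), np.float64(192.0)) [575. 392.  92.]
scene tub_yellow 0.59 [367. 148. 398. 187.] (np.float64(378.6), np.float64(164.3)) [430. 399.  81.]
scene tub_green 0.56 [116. 185. 141. 219.] (np.float64(127.5), np.float64(201.6)) [ 512. -316.   92.]
scene key_yellow_top 0.47 [244. 226. 259. 238.] (np.float64(250.7), np.float64(231.6)) [634.  -2.  54.]
scene key_green_top 0.75 [168. 272. 212. 309.] (np.float64(187.4), np.float64(290.0)) [ 755. -168.   -1.]
scene key_green_top 0.5 [222. 226. 232. 236.] (np.float64(226.9), np.float64(232.7)) [630. -62.  55.]
scene key_white_top 0.69 [256. 206. 267. 215.] (np.float64(258.5), np.float64(211.0)) [558.  26.  55.]
scene keypad 0.82 [207. 209. 291. 260.] (np.float64(249.4), np.float64(233.8)) [638.  -6.  51.]
side tub_magenta 0.64 [268. 249. 299. 282.] (np.float64(281.8), np.float64(265.0)) [54
[... 822 characters left out ...]
eypad 0.94 [245. 185. 305. 236.] (np.float64(276.2), np.float64(212.5)) [583.  38.  30.]
wrist tub_magenta 0.59 [364. 272. 437. 334.] (np.float64(408.5), np.float64(294.0)) [649.  10. 274.]
wrist key_magenta_top 0.83 [284. 109. 320. 147.] (np.float64(301.4), np.float64(127.9)) [627.  59.  55.]
wrist key_yellow_top 0.95 [279. 176. 315. 209.] (np.float64(296.7), np.float64(189.1)) [624.  -1.  55.]
wrist key_green_top 0.82 [277. 229. 309. 260.] (np.float64(292.7), np.float64(244.7)) [621. -62.  55.]
wrist key_white_top 0.65 [280. 175. 314. 203.] (np.float64(297.0), np.float64(188.6)) [624.  -0.  55.]
wrist keypad 0.88 [186.  78. 350. 274.] (np.float64(260.2), np.float64(172.3)) [586.  12.  31.]
```

View pics/scene0.png

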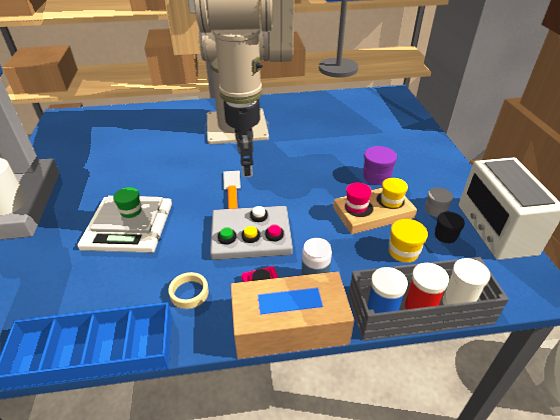

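View pics/wrist0.png

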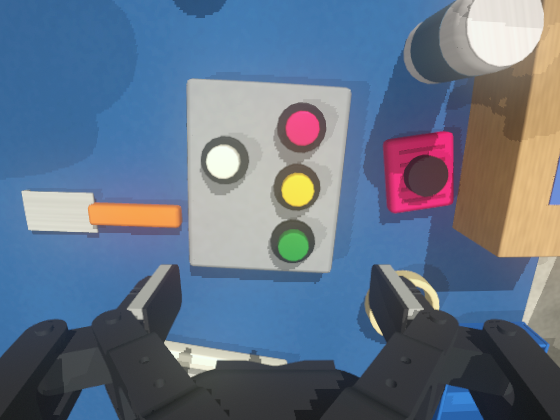

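View pics/side0.png

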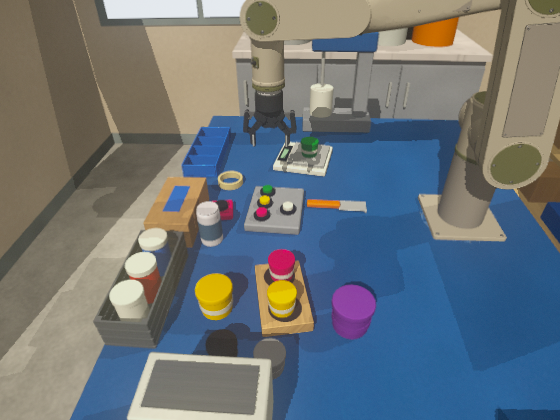

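The scale (left, scene pixel ~(127,215)) carries the green tub at (127,202). The magenta (358,197) and yellow (394,192) tubs are on the stand. Look-alikes: the big yellow tub (407,240), purple (379,165), grey (439,202) and black (449,227) tubs, all off the scale. Candidates for the key I want are in the wrist view: green key (293,243) as the target, yellow (297,189), magenta (302,128), white key (224,161). The magenta cartridge (420,175) isn't a key.

```bash
cat > m.py <<'E'
from h import *
def blob(s,m,near,rad):
    n,l,st,c=cv2.connectedComponentsWithStats(m.astype(np.uint8))
    k=[i for i in range(1,n) if st[i,4]>15 and np.hypot(*(c[i]-near))<rad]
    k=max(k,key=lambda i:st[i,4]); return c[k],st[k,4]
def key(s,col,near,rad):
    h=cv2.cvtColor(s["pixels"],cv2.COLOR_RGB2HSV); H,S,V=[h[...,i].astype(int) for i in range(3)]
    m={"green":(H>50)&(H<85)&(S>120)&(V>60),"yellow":(H>20)&(H<35)&(S>150)&(V>120),"magenta":((H>160))&(S>150)&(V>120),"white":(S<45)&(V>195)}[col]
    return blob(s,m,near,rad)
E
python3 - <<'E'
from m import *
P={"wrist":dict(green=(293,243),yellow=(297,189),magenta=(302,128),white=(224,161)),
"scene":dict(green=(227,234),yellow=(251,232),magenta=(274,232),white=(259,213)),
"side":dict(green=(267,189),yellow=(264,200),magenta=(261,213),white=(288,207))}
S={n:r.snapshot(n) for n in P}; st=r.sense(); print(st["tool_pos"],st["tcp_rot"],st["ft_force"],st["finger_gap"])
for c in P["wrist"]:
    q={}
    for n in P:
        try: q[n],a=key(S[n],c,P[n][c],12); print(c,n,q[n].round(1),a,"d",at_depth(S[n],*q[n]).round(1),"z54",at_z(S[n],*q[n],54).round(1))
        except Exception as e: print(c,n,e)
    for a,b in (("wrist","scene"),("wrist","side"),("scene","side")):
        if a in q and b in q: x=two(S[a],q[a],S[b],q[b]); print("   ",a,b,x[0].round(1),round(x[1],1))
print("tub on scale",at_depth(S["scene"],127,194).round(0),"pan",at_depth(S["scene"],105,212).round(0))
w=S["wrist"]["pixels"][90:290,170:370,::-1]; cv2.imwrite("pics/crop.png",cv2.resize(w,(500,500)))
E
```

```text
[6.00023978e+02 2.67380092e-02 2.31306640e+02] [1.79997480e+02 1.55675853e-03 9.00033743e+01] [ 0.10855219 -0.90457515  0.02592514] 85.5651969447232
green wrist [293.1 246.3] 668 d [620.9 -63.5  54.9] z54 [621.  -63.9  54. ]
green scene [226.3 233.3] 132 d [629.9 -64.   53.4] z54 [630.6 -64.   54. ]
green side [266.9 188.5] 64 d [619.3 -52.8  57.3] z54 [619.8 -57.6  54. ]
    wrist scene [621.9 -65.5  46.5] 2.8
    wrist side [621.1 -66.5  47.8] 0.6
    scene side [621.7 -65.   47.3] 3.1
yellow wrist [297.3 189.3] 846 d [624.3  -1.3  54.3] z54 [624.3  -1.4  54. ]
yellow scene [250.3 231.7] 131 d [633.9  -2.9  54.4] z54 [633.5  -2.8  54. ]
yellow side [264.3 199.5] 82 d [622.4   6.7  56. ] z54 [622.7   4.   54. ]
    wrist scene [625.   -2.8  45.9] 0.7
    wrist side [624.1  -2.5  49.2] 1.2
    scene side [624.6  -3.3  47.1] 3.0
magenta wrist [302.2 127.5] 906 d [627.9  59.8  55. ] z54 [628.   59.7  54. ]
magenta scene [274.1 230.1] 122 d [636.1  58.6  53.5] z54 [636.6  58.5  54. ]
magenta side [261.2 211.6] 91 d [626.2  69.   56.2] z54 [626.5  66.2  54. ]
    wrist scene [628.6  59.5  46.2] 0.0
    wrist side [627.9  59.5  48.7] 1.0
    scene side [628.3  58.8  47.1] 2.1
white wrist [222.5 161.3] 875 d [549.5  27.3  54.8] z54 [549.4  27.1  54. ]
white scene max() iterable argument is empty
white side [287.4 205.2] 66 d [548.   32.   55.2] z54 [548.1  30.4  54. ]
    wrist side [548.6  26.7  51.1] 0.7
tub on scale [ 481. -320.   93.] pan [ 478. -394.   36.]
```

View pics/crop.png

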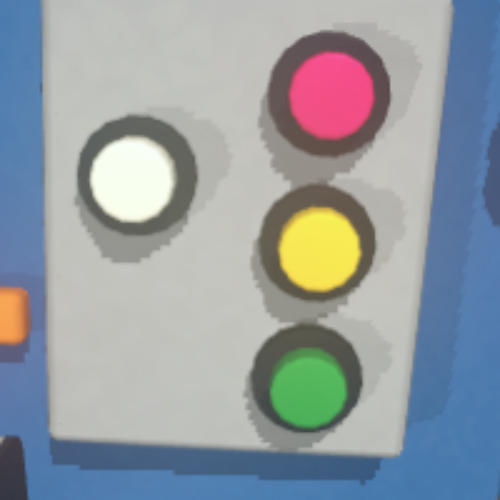

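The crop confirms the keys: white on the near half; magenta, yellow and green from left to right. Green is at about (621,-64) and white at about (549,27), both with tops near 54 mm. The 62 mm spacing holds. I'll shut the fingers and go above the green key.

```bash
python3 -m jog '[-0.02,0.007,0.02,0,0,0, -0.042,0.014,0.045,0,0,0, -0.06,0.02,0.075,0,0,0, -0.064,0.021,0.1,0,0,0, -0.064,0.021,0.1,0,0,0, -0.064,0.021,0.1,0,0,0, -0.064,0.021,0.1,0,0,0, -0.064,0.021,0.1,0,0,0]' -1 20
python3 - <<'E'
from m import *
s=r.snapshot("wrist"); cv2.imwrite("pics/w1.png",s["pixels"][:,:,::-1]); st=r.sense(); print(st["tool_pos"],st["ft_force"],st["finger_gap"])
R,t,K=cam(s)
for c,p in dict(green=(620.9,-63.9,54),yellow=(624.3,-1.4,54),white=(549.4,27.1,54)).items():
    uv=cv2.projectPoints(np.array([p],float),np.array(s["rvec"],float),t,K,np.array([s["k1"],0,0,0.]))[0][0,0]
    try: q,a=key(s,c,uv,40); print(c,uv.round(1),q.round(1),a,at_z(s,*q,54).round(1),at_depth(s,*q).round(1))
    except Exception as e: print(c,uv,e)
E
```

```text
time: 2.5
tool_pos: [621.7, -63.9, 132.6]
tcp_rot: [179.9, 0.0, 90.0]
ft_force: [0.3, 0.2, 0.4]
finger_gap: 0.3
grip_force: 0.0
[621.54594663 -63.81976681 132.3569068 ] [ 0.09859552 -0.70516307 -0.25348653] -0.08626219741668577
green [271.4 217.3] [271.8 216.3] 1576 [621.1 -63.2  54. ] [621.2 -62.8  55.1]
yellow [276.3 128.3] [276.6 129.5] 1948 [624.5  -2.2  54. ] [624.5  -2.2  55.1]
white [161.4  84.1] [161.6  84.5] 2038 [549.5  26.9  54. ] [549.7  26.8  54.6]
```

View pics/w1.png

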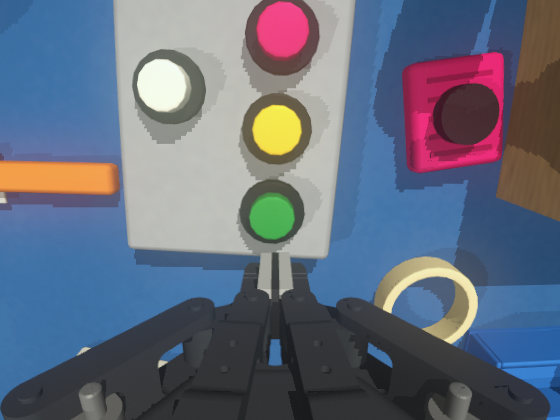

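The shut fingertips at (275,255) are lined up with the green key at (272,216). The second view agrees within 1 mm. I'll descend to just above it.

```bash
python3 -m jog '[0,0,0.02,0,0,0, 0,0,0.04,0,0,0, 0,0,0.055,0,0,0, 0,0,0.064,0,0,0, 0,0,0.07,0,0,0, 0,0,0.071,0,0,0, 0,0,0.071,0,0,0]'
```

```text
time: 3.42
tool_pos: [621.5, -64.1, 60.9]
tcp_rot: [179.9, 0.0, 90.0]
ft_force: [0.6, -0.3, -0.0]
finger_gap: 0.3
grip_force: 0.0
```

```bash
python3 -m jog '[0,0,0.002,0,0,0, 0,0,0.004,0,0,0, 0,0,0.006,0,0,0, 0,0,0.0075,0,0,0, 0,0,0.009,0,0,0, 0,0,0.01,0,0,0, 0,0,0.01,0,0,0]'
```

```text
time: 4.3
tool_pos: [621.1, -64.0, 50.4]
tcp_rot: [180.0, 0.0, 90.0]
ft_force: [-0.7, 0.2, 3.2]
finger_gap: 0.2
grip_force: 1.8
```

Contact: 3.2 N at about 3 mm of travel. I'll go 4.5 mm further in small steps.

```bash
python3 -m jog '[0,0,0.001,0,0,0, 0,0,0.002,0,0,0, 0,0,0.003,0,0,0, 0,0,0.004,0,0,0, 0,0,0.0045,0,0,0, 0,0,0.0045,0,0,0]'
```

```text
time: 5.05
tool_pos: [621.1, -64.0, 46.1]
tcp_rot: [180.0, 0.0, 90.0]
ft_force: [-2.4, 0.4, 6.1]
finger_gap: 0.2
grip_force: 3.3
```

```bash
python3 -m jog '[0,0,0.0005,0,0,0, 0,0,0.0005,0,0,0]'
```

```text
time: 5.3
tool_pos: [621.2, -64.0, 46.0]
tcp_rot: [180.0, 0.0, 90.0]
ft_force: [-5.0, 0.6, 9.6]
finger_gap: -0.2
grip_force: 4.9
```

The force has jumped to 9.6 N with no further motion, so the key is bottomed. I'll lift straight up, then cross to above the white key.

```bash
python3 -m jog '[0,0,-0.004,0,0,0, 0,0,-0.012,0,0,0, 0,0,-0.03,0,0,0, 0,0,-0.05,0,0,0, 0.025,-0.02,-0.055,0,0,0, 0.055,-0.043,-0.055,0,0,0, 0.08,-0.063,-0.055,0,0,0, 0.091,-0.072,-0.055,0,0,0]'
python3 - <<'E'
from m import *
s=r.snapshot("scene"); cv2.imwrite("pics/s2.png",cv2.resize(s["pixels"][180:280,170:330,::-1],(800,500),interpolation=cv2.INTER_CUBIC)); st=r.sense(); print(st["tool_pos"],st["ft_force"])
print(key(s,"green",(226,233),12),at_depth(s,226.3,232).round(1))
E
```

```text
time: 6.3
tool_pos: [548.7, 28.1, 101.5]
tcp_rot: [179.9, -0.0, 90.1]
ft_force: [0.6, 0.2, 0.6]
finger_gap: 0.0
grip_force: 0.0
[548.17860384  28.79791968 101.25477831] [ 0.53639263  2.33639033 -1.21596797]
(array([226.34090909, 233.26515152]), np.int32(132)) [625.5 -63.9  53.6]
```

View pics/s2.png

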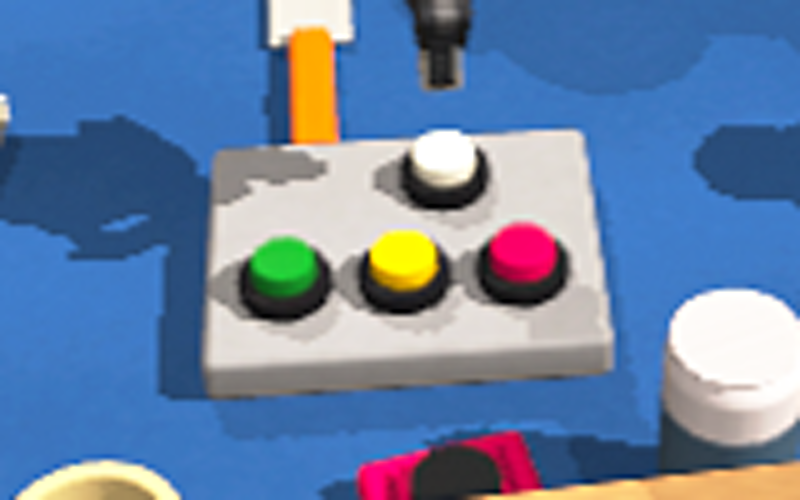

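Green, at crop (285,265), is up again, with the same centroid and area as before the press. The tool hangs above white at (443,155). I'll descend to it.

```bash
python3 -m jog '[0,0,0,0,0,0, 0,0,0.015,0,0,0, 0,0,0.028,0,0,0, 0,0,0.036,0,0,0, 0,0,0.04,0,0,0, 0,0,0.0405,0,0,0, 0,0,0.0405,0,0,0]'
```

```text
time: 7.22
tool_pos: [549.3, 27.0, 60.1]
tcp_rot: [180.0, 0.0, 90.0]
ft_force: [-0.0, 0.4, -0.0]
finger_gap: 0.1
grip_force: 0.0
```

```bash
python3 -m jog '[0,0,0.003,0,0,0, 0,0,0.006,0,0,0, 0,0,0.008,0,0,0, 0,0,0.0095,0,0,0, 0,0,0.011,0,0,0, 0,0,0.0125,0,0,0, 0,0,0.0135,0,0,0, 0,0,0.0135,0,0,0]'
```

```text
time: 8.22
tool_pos: [549.2, 27.0, 46.5]
tcp_rot: [180.0, -0.0, 90.0]
ft_force: [-0.2, -0.1, 5.7]
finger_gap: 0.1
grip_force: 2.8
```

```bash
python3 -m jog '[0,0,0.0005,0,0,0, 0,0,0.0008,0,0,0, 0,0,0.0008,0,0,0]'
```

```text
time: 8.6
tool_pos: [549.3, 27.0, 46.0]
tcp_rot: [180.0, 0.0, 90.0]
ft_force: [-2.5, 0.0, 7.9]
finger_gap: 0.1
grip_force: 3.9
```

The white key is bottomed at 7.9 N. I'll withdraw straight up.

```bash
python3 -m jog '[0,0,-0.004,0,0,0, 0,0,-0.012,0,0,0, 0,0,-0.03,0,0,0, 0,0,-0.06,0,0,0, 0,0,-0.1,0,0,0, 0,0,-0.14,0,0,0, 0,0,-0.16,0,0,0, 0,0,-0.16,0,0,0]'
python3 - <<'E'
from m import *
s=r.snapshot("scene"); cv2.imwrite("pics/s3.png",s["pixels"][:,:,::-1]); st=r.sense(); print(st["time"],st["tool_pos"],st["ft_force"])
w=r.snapshot("wrist")
for c,p in dict(green=(621,-63.5,54),yellow=(624.4,-1.8,54),magenta=(628,59.7,54),white=(549.5,27,54)).items():
    uv=cv2.projectPoints(np.array([p],float),np.array(w["rvec"],float),cam(w)[1],cam(w)[2],np.array([w["k1"],0,0,0.]))[0][0,0]
    try: q,a=key(w,c,uv,15); print(c,at_depth(w,*q).round(1))
    except Exception as e: print(c,uv,e)
E
```

```text
time: 9.6
tool_pos: [550.0, 27.0, 207.3]
tcp_rot: [179.8, 0.0, 90.0]
ft_force: [-0.4, -0.9, -0.7]
finger_gap: 0.0
grip_force: 0.0
9.65 [548.95510798  27.01882658 205.20644893] [ 0.52530594  0.22079778 -0.40683354]
green [620.5 -61.9  55.1]
yellow [ 6.234e+02 -5.000e-01  5.490e+01]
magenta [627.5  60.2  54.7]
white [549.1  27.7  54.6]
```

View pics/s3.png

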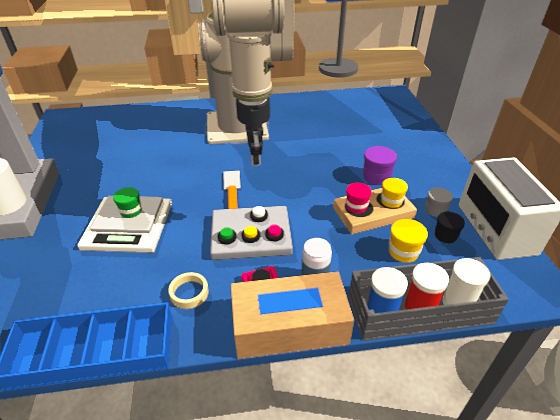

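All four keys are back up at about 55 mm. The tubs (green at (127,202)) and the loose things are where they were, and the arm is clear at (256,160). I'll hand in.

```bash
python3 -m jog '[0,0,0,0,0,0, 0,0,0,0,0,0]'; python3 -c "
from bench import r
print(r.hand_in())"
```

```text
time: 9.95
tool_pos: [548.2, 27.0, 203.9]
tcp_rot: [-179.9, -0.0, 90.0]
ft_force: [-0.7, 0.1, 0.2]
finger_gap: 0.1
grip_force: 0.0
the job is handed in; nothing more can be done
None
```

The green tub was on the scale, so I pressed the green key fully down and let it come back up, then did the same with the white key, withdrew clear of everything and handed the job in; no verdict came back.

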